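# Pack the baking caddy, heaviest lowest

### The job

Pack the white storage caddy one thing at a time with the heaviest lowest: first slide the marble slab flat along the table, up the folded-down front flap and into the caddy as far as the back wall, then set the steel cutter tin flat on the middle of the slab, and last the light carton of paper cases flat on the middle of the tin. Set the tin and the carton down rather than dropping them, let go, and leave the other things on the table where they are.

Things in the scene. Friction and masses are not known exactly. Their poses are not given: they have to be found in the camera images.
- caddy: White wooden caddy, open at top and front, fixed. Origin on the table, mid-width, mid inside depth. x: from the open front to the back wall (the way to slide the slab in), y across, z up. Inside 150 mm wide, 130 mm deep (x -65 to 65 mm). Walls 8 mm thick, 75 mm high at the back; sides 72 mm high in the rear half, 42 mm in the front half. Slab against the back wall: its centre at x = 5 mm
- caddy_floor (a point): Centre of the caddy's inner floor (plywood), 5 mm above the table, straight above the caddy's origin; axes as the caddy's
- flap_edge (a point): Middle of the outer edge of the caddy's folded-down front flap, level with the table, at x = -135 mm in the caddy. The flap is a plywood ramp, 150 mm wide, that rises 5 mm from here to the inner floor at x = -65 mm, without a lip; axes as the caddy's
- slab_centre (a point): Marble baking slab, heaviest (about 0.75 kg), 120 x 120 x 20 mm, lying flat on the table; too wide to grip, it slides when pushed at an edge. Point at its centre, 10 mm above its underside; x and y along its sides, z up
- tin_centre (a point): Pale blue painted steel tin of pastry cutters with a bare steel lid, closed, about 0.3 kg, 96 (x) x 60 (y) x 36 (z) mm, upright on the table. Point at its centre, 18 mm above its underside
- carton_centre (a point): Cardboard carton of paper cake cases with a pink band and paper-case pictures, light (about 45 g), 80 (x) x 54 (y) x 30 (z) mm, upright on the table. Point at its centre, 15 mm above its underside
- egg_bowl: terracotta bowl of foil eggs, 110 mm across, 60 mm high with the eggs, near the robot; leave alone. Origin: the centre of its underside
- butter_dish: small glass butter dish, 90 mm across, 46 mm high; leave alone. Origin: the centre of its underside
- sprinkle_jar: small jar with a red cap, 40 mm across, 55 mm high, near the robot; leave alone. Origin: the centre of its underside
- pastry_brush: pastry brush lying on the table to the robot's right; leave alone
Mind the look-alikes: they are no part of the job. Several things look just like the part that bears slab_centre: the one meant starts farthest from the robot's base.

How it is judged (in metres and radians):
On the way, in this order (a step that is already met when the one before it is completed fails the run):
1. the slab lies flat on the caddy's floor, within 15 mm of the back wall (x of slab_centre in the frame of caddy between -0.01 and 0.015 m and y of slab_centre in the frame of caddy between -0.022 and 0.022 m and z of slab_centre in the frame of caddy between 0.01 and 0.019 m and angle between slab_centre's own z axis and vertical below 0.05 rad), for 0.2 s.
2. the tin rests flat on the slab in the caddy, released (all of step 1 and horizontal distance between tin_centre and slab_centre below 0.03 m and angle between tin_centre's own z axis and vertical below 0.08 rad and z of tin_centre in the frame of slab_centre between 0.024 and 0.032 m and contact force between the fingers and tin below 0.1 N and linear speed of tin below 0.02 m/s), for 0.2 s.
At the end, for the whole second after the job is handed in: Slab flat on the caddy's floor, within 15 mm of the back wall; tin flat (0.08 rad) on it, centres within 30 mm; carton flat (0.08 rad) on the tin, centres within 25 mm; all at rest (under 20 mm/s); every bystander within 30 mm of its start (all of step 1 and horizontal distance between tin_centre and slab_centre below 0.03 m and angle between each of tin_centre, carton_centre's own z axis and vertical below 0.08 rad and z of tin_centre in the frame of slab_centre between 0.024 and 0.032 m and horizontal distance between carton_centre and tin_centre below 0.025 m and z of carton_centre in the frame of tin_centre between 0.029 and 0.037 m and linear speed of each of slab, tin, carton below 0.02 m/s and distance of each of egg_bowl, butter_dish, sprinkle_jar, pastry_brush from where it was at the start of the episode below 0.03 m); the robot touches nothing.
It fails at once if the slab is tipped up by more than 0.3 rad (angle between slab_centre's own z axis and vertical above 0.3 rad).
It fails at once if the tin is dropped (moves faster than 0.6 m/s, a fall of about 18 mm, out of the fingers) (linear speed of tin above 0.6 m/s and contact force between the fingers and tin below 0.1 N).
It fails at once if the carton is dropped (moves faster than 0.6 m/s, a fall of about 18 mm, out of the fingers) (linear speed of carton above 0.6 m/s and contact force between the fingers and carton below 0.1 N).
It fails at once if a bystander is pushed more than 30 mm (distance of any of egg_bowl, butter_dish, sprinkle_jar, pastry_brush from where it was at the start of the episode above 0.03 m).
It also fails if it takes over 72 s, if anything falls off the work surface, if the arm or the gripper's body presses on something with over 40 N, if the wrist force passes 120 N, or if a joint passes its speed limit or range.

### The arm

A 6-joint arm with a two-finger parallel gripper is mounted at the origin on the work surface. World frame = base frame: x ahead of the robot, y to its left, z up, the work surface at z = 0. Lengths are in mm, angles in rad, forces in N, time in s.
With the tool pointing down it reaches from about 300 to 775 mm from the base axis. Payload 14.6 kg.
Tool frame: the origin (TCP) lies at the very end of the fingers, on their centre line; the grasp point (between the pads) lies 19 mm behind it; z points along the fingers, y is the line along which they close (so a half turn about z gives the same grasp; the last joint's range is limited). The gripper opens to 94 mm and grips with 3 to 60 N. Pads are 16 mm wide; open, the fingers measure 119 mm over their backs; the gripper's body (75 mm by 177 mm) begins 78 mm behind the grasp point.
Start: joints at [1.276, 0.3, 1.521, -0, 1.321, -0.067], TCP at [124.207, 535.781, 205.446] pointing down, gripper open.
Joint ranges: [-3.03, 3.03], [-0.79, 2.21], [0.23, 2.52], [-1.04, 4.18], [0, 3.07], [-2.55, 2.55]. Speed limits (rad/s): [2.22, 2.22, 2.57, 3.14, 3.14, 3.14].

### API

Orientations are given as [roll, pitch, yaw] about the fixed x, y, z axes, in that order (R = Rz(yaw) Ry(pitch) Rx(roll)).
In Python, from cell import manip, optics gives the robot as it stands.
- The arm moves only by the shell command python3 -m crank 'ROWS' [FORCE]. ROWS is JSON, a list of rows, each a list of 7 numbers: the opening in per cent of the stroke, from 0 (shut) to 100 (fully open), then the shift along the tool's x, y, z in mm, then the turn, a rotation vector about the tool's x, y, z in rad. A call has 1 to 10 rows; each row is the pose to reach, as a shift and turn from the pose commanded when the call began, along the tool's axes at that moment; what a row does not reach only later rows make up. A row lasts 1/10 s, in which the tool goes at most 50 mm and 8.59 degrees, less where a joint would pass 70% of its speed; a pose out of reach is approached as far as the arm can. A call with a gripper value outside its range is refused whole. The fingers move at their own pace and stop on an object; FORCE is the grip in N (left out, the last holds). Time passes only in rows, so rows that repeat a pose let the fingers close. It gives the time, the measured TCP pose, the force, the opening and the grip force at its end, in the units of the state.
- manip.read_state(): the state, without advancing time (a new reading comes with each control period).
- optics.camera(name): name is "side" or "top"; returns (picture, depth): 384x512x3 uint8, red, green, blue; 384x512 float32, mm along the optical axis (not along the pixel's ray), 0 where there is no reading.
- optics.calibration(name): a dict with "camera_matrix" (3x3 intrinsics, pixels), "R" (3x3) and "t" (3): a world point X has camera coordinates R X + t. Camera axes: x right, y down, z forward; pixel columns grow to the right and rows downward; lengths in mm; the calibration is good to about 2 mm. A picture is of the moment at which its call begins. calibration takes no time and is no camera call.
- manip.sign_off(): hands the job in; it is judged then, once.
The state is a dict: "clock": time; "joints": joint angles; "qd": joint speeds; "effort": joint torques, N m; "eef_pos": TCP position; "eef_rot": TCP orientation; "wrist_force": force on the tool from outside, world axes, zero at the start; "moment": the same for the moment, N m; "finger_gap": finger opening in mm; "finger_force": force on a finger pad.
Only numpy, scipy, OpenCV 4.12 (cv2) and the standard library are available. Lean on these libraries where they do the work, as an engineer would, in place of code of your own. Each camera call takes 0.05 s, during which the arm holds its last target. There are 200 camera calls.

## Working session

There is one attempt and no reset: what is moved stays moved. The work goes in short steps, Python scripts to look and compute and a shell command to move; the robot and the scene stay as the last step left them, time stands still between calls to the robot, and variables do not carry over. Pictures are saved under pics/ and viewed, at most 10 in all, crops included, and the job is handed in when it is done.

```bash
ls; mkdir -p pics
cat > h.py <<'E'
import numpy as np, cv2
from cell import manip, optics
def snap(n,f=None):
    p,d=optics.camera(n)
    if f: cv2.imwrite('pics/'+f,cv2.cvtColor(p,cv2.COLOR_RGB2BGR))
    return p,d
def cloud(n,d):
    c=optics.calibration(n);K=np.array(c['camera_matrix']);R=np.array(c['R']);t=np.array(c['t'])
    v,u=np.mgrid[:d.shape[0],:d.shape[1]]
    X=np.stack([(u-K[0,2])/K[0,0]*d,(v-K[1,2])/K[1,1]*d,d],-1)
    return (X-t)@R
E
python3 - <<'E'
from h import *
for n in('top','side'):
    p,d=snap(n,n+'0.png'); np.savez(n+'0.npz',p=p,d=d); print(optics.calibration(n))
print(manip.read_state())
E
```

```text
pics
{'camera_matrix': array([[357.26115228,   0.        , 254.13018347],
       [  0.        , 357.26115228, 189.93316701],
       [  0.        ,   0.        ,   1.        ]]), 'R': array([[-9.31812805e-03, -9.99956383e-01, -6.36120824e-04],
       [-9.91617946e-01,  9.32240518e-03, -1.28867928e-01],
       [ 1.28868237e-01, -5.70019030e-04, -9.91661561e-01]]), 't': array([  14.80442575,  388.78980371, 1188.60044558])}
{'camera_matrix': array([[361.4559605 ,   0.        , 260.43481912],
       [  0.        , 361.4559605 , 188.71790749],
       [  0.        ,   0.        ,   1.        ]]), 'R': array([[-0.99883845, -0.04440587, -0.01870461],
       [-0.01020668,  0.57436568, -0.81853521],
       [ 0.04709105, -0.81739353, -0.57415177]]), 't': array([ 378.45331069,   34.6149551 , 1049.75314942])}
{'clock': 0.1, 'joints': array([ 1.27643013e+00,  3.00403806e-01,  1.52152111e+00,  1.06845588e-05,
        1.32070343e+00, -6.65720094e-02]), 'qd': array([ 0.00091359, -0.00141973, -0.00115942,  0.00039273,  0.00275447,
       -0.00174827]), 'effort': array([ 1.18438802e-03, -5.32654703e+01, -3.53285944e+01,  7.09829642e-02,
        2.34662258e-02, -7.00404053e-05]), 'eef_pos': array([124.1221226 , 535.56736023, 204.94861238]), 'eef_rot': array([-3.14055995e+00, -7.92235559e-05,  2.91379577e+00]), 'wrist_force': array([ 0.28942977, -0.19365632,  0.10755507]), 'moment': array([-0.01535853, -0.04876919,  0.00782072]), 'finger_force': 0.0, 'finger_gap': 94.00872764838506}
```

View pics/top0.png

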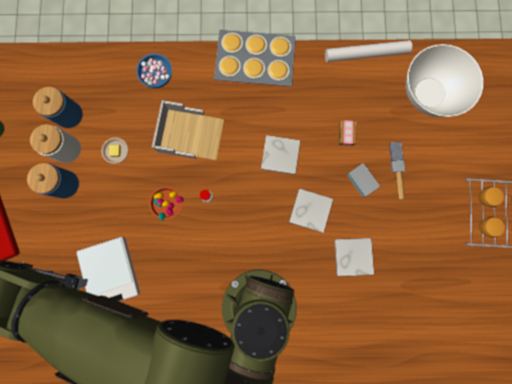

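View pics/side0.png

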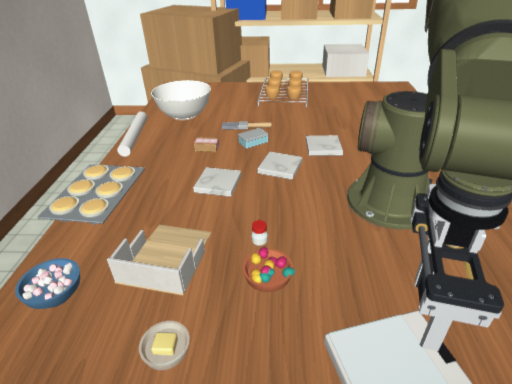

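The top view shows the three slabs at about (281,154), (311,210) and (354,257). The farthest from the base, at (281,154), is the target. The caddy is at (188,130) with its flap facing right, the tin at (363,180) and the carton at (348,132). The side view agrees.

```bash
cat >> h.py <<'E'
def obj(P,box,z0,z1,p=None):
    "min-area rect in world xy (mm) of points in pixel box with z in range"
    x0,y0,x1,y1=box;Q=P[y0:y1,x0:x1].reshape(-1,3);m=(Q[:,2]>z0)&(Q[:,2]<z1);Q=Q[m]
    return cv2.minAreaRect(Q[:,:2].astype(np.float32)),Q
def tab(P): pass
E
python3 - <<'E'
from h import *
f=np.load('top0.npz');P=cloud('top',f['d']);p=f['p']
print('table z',np.median(P[230:260,150:250,2]), np.median(P[100:130,290:330,2]))
for n,b,z in [('slab',(255,128,308,180),(12,30)),('tin',(340,158,386,200),(25,50)),('carton',(335,115,362,150),(20,45))]:
    r,Q=obj(P,b,*z);print(n,np.round(r[0],1),np.round(r[1],1),round(r[2],1),Q.mean(0).round(1),len(Q))
Q=P[95:165,145:230].reshape(-1,3)
for z in((30,100),(60,100),(30,50)):
    m=(Q[:,2]>z[0])&(Q[:,2]<z[1]);r=cv2.minAreaRect(Q[m][:,:2].astype(np.float32));print('caddy',z,r,m.sum())
# flap/floor by wood colour vs table
for uv in [(210,140),(180,130),(215,155)]: print(p[uv[1],uv[0]],P[uv[1],uv[0]].round(1))
print(p[170,230],p[154,281],p[180,363])
c=cv2.resize(cv2.cvtColor(p[90:215,140:395],cv2.COLOR_RGB2BGR),None,fx=3,fy=3,interpolation=2);cv2.imwrite('pics/crop1.png',c)
E
```

```text
table z -0.12134229139499117 -0.6695138689165212
slab [516.  -81.9] [119.7 121.2] 80.3 [514.7 -81.6  19.4] 1176
tin [ 422.1 -361.9] [97.2 64.6] 32.9 [ 421.4 -361.2   35.3] 526
carton [ 590.1 -316.2] [55.1 82.3] 86.9 [ 589.3 -314.8   29.1] 377
caddy (30, 100) ((600.382568359375, 267.309814453125), (139.74200439453125, 167.1691436767578), 79.88789367675781) 613
caddy (60, 100) ((606.11962890625, 299.4320373535156), (74.70342254638672, 167.04684448242188), 79.7692642211914) 294
caddy (30, 50) ((600.2861328125, 266.5128479003906), (137.06710815429688, 167.60386657714844), 79.4992446899414) 246
[188 154  99] [5.714e+02 1.654e+02 3.000e-01]
[201 166 107] [607.3 270.9   5.4]
[193 160 103] [517.6 147.6  -1.5]
[158  90  36] [194 191 182] [153 154 152]
```

View pics/crop1.png

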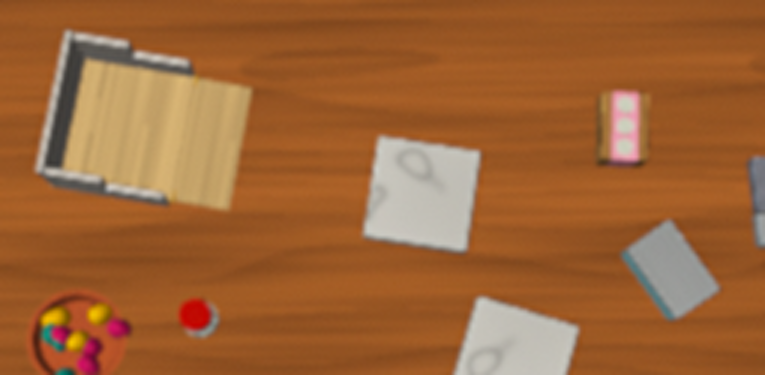

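```bash
cat >> h.py <<'E'
from scipy.spatial.transform import Rotation as Ro
C0=np.array([599.7,263.4]);A=np.radians(79.8);U=np.array([np.cos(A),np.sin(A)]);V=np.array([-U[1],U[0]])
def cad(x,y): return C0+x*U+y*V
def plan(xyz,yaw):
    s=manip.read_state();R=Ro.from_euler('xyz',s['eef_rot'])
    T=Ro.from_euler('xyz',[np.pi,0,yaw])
    print('at',s['eef_pos'].round(1),s['eef_rot'].round(3),'gap',round(s['finger_gap'],1),'t',s['clock'],'F',s['wrist_force'].round(1))
    print('shift',R.inv().apply(np.array(xyz)-s['eef_pos']).round(1),'turn',(R.inv()*T).as_rotvec().round(3))
E
python3 - <<'E'
from h import *
r=np.array([516,-82.]);print('slab in caddy',(r-C0)@U,(r-C0)@V)
plan([*(r-U*95),205],A)
plan([*(r-U*95),10],A)
E
```

```text
slab in caddy -354.76315575732525 21.2121030806415
at [124.1 535.6 204.9] [-3.141 -0.     2.914] gap 94.0 t 0.1 F [ 0.3 -0.2  0.1]
shift [-5.259e+02 -6.080e+02  5.000e-01] turn [-1.000e-03  1.000e-03  1.521e+00]
at [124.1 535.6 204.9] [-3.141 -0.     2.914] gap 94.0 t 0.1 F [ 0.3 -0.2  0.1]
shift [-526.  -607.8  195.5] turn [-1.000e-03  1.000e-03  1.521e+00]
```

```bash
python3 -m crank '[[100,-26,-30,0,0,0,0.08],[100,-53,-61,0,0,0,0.15],[100,-79,-91,0,0,0,0.23],[100,-105,-122,0,0,0,0.3],[100,-131,-152,0,0,0,0.38],[100,-158,-182,0,0,0,0.46],[100,-184,-213,0,0,0,0.53],[100,-210,-243,0,0,0,0.61],[100,-237,-274,0,0,0,0.68],[100,-263,-304,0,0,0,0.76]]'
python3 - <<'E'
from h import *
plan([499,-175.5,150],A)
E
```

```text
clock: 1.1
eef_pos: [312.1, 178.7, 205.4]
eef_rot: [3.141, 0.0, 2.151]
wrist_force: [1.1, -0.0, -0.1]
finger_gap: 94.3
finger_force: 0.0
at [312.1 178.7 205.4] [3.141 0.    2.151] gap 94.3 t 1.1 F [ 1.1 -0.  -0.1]
shift [-398.7  -37.8   55.5] turn [ 0.    -0.     0.758]
```

```bash
python3 -m crank '[[100,-40,-4,6,0,0,0.08],[100,-80,-8,11,0,0,0.15],[100,-120,-11,17,0,0,0.23],[100,-160,-15,22,0,0,0.3],[100,-200,-19,28,0,0,0.38],[100,-240,-23,33,0,0,0.46],[100,-280,-27,39,0,0,0.53],[100,-320,-31,44,0,0,0.61],[100,-360,-34,50,0,0,0.69],[100,-399,-38,55,0,0,0.758]]'
python3 - <<'E'
from h import *
p,d=snap('top');P=cloud('top',d)
r,Q=obj(P,(255,128,308,180),12,30);print(r)
plan([499,-175.5,10],A)
E
```

```text
clock: 2.1
eef_pos: [500.1, -175.4, 149.8]
eef_rot: [-3.141, -0.0, 1.392]
wrist_force: [-0.2, 0.9, 0.1]
finger_gap: 94.5
finger_force: 0.0
((516.000244140625, -79.83594512939453), (115.61212921142578, 120.89309692382812), 80.4875259399414)
at [ 501.4 -179.2  148.8] [-3.141e+00  1.000e-03  1.386e+00] gap 94.2 t 2.15 F [-1.6 -2.8 -1.2]
shift [  3.3  -2.9 138.8] turn [-0.001  0.001 -0.006]
```

Descend behind the slab, then creep into contact.

```bash
python3 -m crank '[[100,1,-1,30,0,0,0],[100,1,-1,60,0,0,0],[100,1,-1,90,0,0,0],[100,1,-1,115,0,0,0],[100,1,-1,130,0,0,0],[100,1,-1,139,0,0,0],[100,1,-1,139,0,0,0],[100,10,-1,139,0,0,0],[100,18,-1,139,0,0,0],[100,22,-1,139,0,0,0]]'
python3 - <<'E'
from h import *
s=manip.read_state();q=s['eef_pos'][:2]-C0
print('tcp in caddy',q@U,q@V)
plan([*cad(-218,0),10],A);plan([*cad(-63,0),10],A)
E
```

```text
clock: 3.15
eef_pos: [503.1, -151.0, 12.2]
eef_rot: [3.14, 0.0, 1.397]
wrist_force: [-0.4, -0.1, -0.3]
finger_gap: 94.1
finger_force: 0.0
tcp in caddy -424.993289381489 21.716426669676668
at [ 503.1 -151.    12.2] [3.14  0.    1.397] gap 94.1 t 3.15 F [-0.4 -0.1 -0.3]
shift [206.9  22.5   2.2] turn [0.001 0.    0.004]
at [ 503.1 -151.    12.2] [3.14  0.    1.397] gap 94.1 t 3.15 F [-0.4 -0.1 -0.3]
shift [361.9  23.1   2.2] turn [0.001 0.    0.004]
```

```bash
python3 -m crank '[[100,5,0,2,0,0,0],[100,12,0.5,2,0,0,0],[100,22,1.5,2,0,0,0],[100,32,2.5,2,0,0,0],[100,42,3.5,2,0,0,0],[100,52,4.5,2,0,0,0],[100,62,5.5,2,0,0,0],[100,72,6.5,2,0,0,0],[100,82,7.5,2,0,0,0],[100,92,8.5,2,0,0,0]]'
python3 -m crank '[[100,10,1.2,0,0,0,0],[100,20,2.4,0,0,0,0],[100,30,3.6,0,0,0,0],[100,40,4.8,0,0,0,0],[100,50,6,0,0,0,0],[100,60,7.2,0,0,0,0],[100,70,8.4,0,0,0,0],[100,80,9.6,0,0,0,0],[100,85,10,0,0,0,0],[100,85,10,0,0,0,0]]'
python3 - <<'E'
from h import *
s=manip.read_state();q=s['eef_pos'][:2]-C0
print('tcp in caddy',q@U,q@V)
p,d=snap('top','t2.png');P=cloud('top',d).reshape(-1,3);w=P[:,:2]-C0;a,b=w@U,w@V
m=(P[:,2]>12)&(P[:,2]<27)&(a>-250)&(a<-75)&(abs(b)<90)&(p.reshape(-1,3).min(1)>130)
L=np.c_[a,b][m].astype(np.float32);print(cv2.minAreaRect(L),np.percentile(L,[1,50,99],axis=0))
plan([*cad(-63,0),10],A)
E
```

```text
clock: 4.15
eef_pos: [527.4, -63.2, 10.2]
eef_rot: [3.14, 0.001, 1.396]
wrist_force: [-2.2, -6.5, 5.1]
finger_gap: 93.9
finger_force: 4.2
clock: 5.15
eef_pos: [552.0, 19.5, 10.0]
eef_rot: [3.14, 0.0, 1.396]
wrist_force: [-0.9, 0.8, -1.0]
finger_gap: 94.1
finger_force: 0.0
tcp in caddy -248.49617932603684 3.759701838380195
((-141.0542449951172, 4.241176605224609), (40.576812744140625, 119.40496063232422), 0.4787456691265106) [[-161.10650864  -53.39414043]
 [-140.67012787    4.66394138]
 [-121.22994507   62.86939014]]
at [551.8  19.5   9.8] [ 3.141 -0.     1.396] gap 94.1 t 5.2 F [ 0.1 -0.6  0.2]
shift [185.5   4.6  -0.2] turn [ 0.001 -0.     0.003]
```

View pics/t2.png

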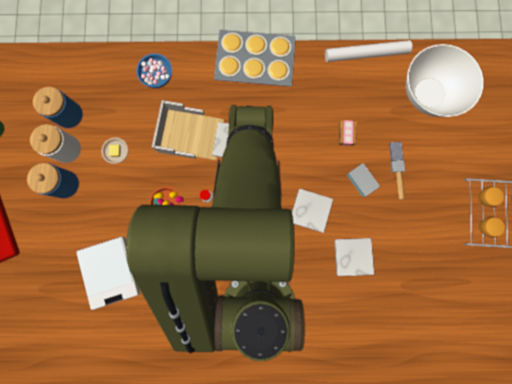

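The picture shows the slab's leading edge at the flap at about (222,138), aligned with the caddy and about 4 mm off its centreline. I'll keep pushing.

```bash
python3 -m crank '[[100,10,0.5,0,0,0,0],[100,20,1,0,0,0,0],[100,30,1.5,0,0,0,0],[100,40,2,0,0,0,0],[100,50,2.5,0,0,0,0],[100,60,3,0,0,0,0],[100,70,3.5,0,0,0,0],[100,80,4,0,0,0,0],[100,90,4.5,0,0,0,0],[100,100,5,0,0,0,0]]'
python3 -m crank '[[100,8,0,0,0,0,0],[100,16,0,0,0,0,0],[100,24,0,0,0,0,0],[100,32,0,0,0,0,0],[100,40,0,0,0,0,0],[100,48,0,0,0,0,0],[100,56,0,0,0,0,0],[100,62,0,0,0,0,0],[100,67,0,0,0,0,0],[100,70,0,0,0,0,0]]'
python3 - <<'E'
from h import *
s=manip.read_state();q=s['eef_pos'][:2]-C0
print('tcp in caddy',q@U,q@V)
plan([*cad(-63,0),10],A)
E
```

```text
clock: 6.2
eef_pos: [573.9, 116.4, 9.6]
eef_rot: [-3.142, 0.001, 1.396]
wrist_force: [-2.3, -7.8, 3.0]
finger_gap: 93.9
finger_force: 3.9
clock: 7.2
eef_pos: [586.4, 185.0, 10.1]
eef_rot: [3.141, 0.001, 1.396]
wrist_force: [-1.7, -10.0, 8.4]
finger_gap: 94.0
finger_force: 5.3
tcp in caddy -79.51246862449895 -0.814012038244506
at [586.4 185.   10.1] [3.141e+00 1.000e-03 1.396e+00] gap 94.0 t 7.2 F [ -1.7 -10.    8.4]
shift [16.5 -0.8  0.1] turn [0.001 0.001 0.003]
```

```bash
python3 -m crank '[[100,3,0,0,0,0,0],[100,6,0,0,0,0,0],[100,9,0,0,0,0,0],[100,12,0,0,0,0,0],[100,14,0,0,0,0,0],[100,15,0,0,0,0,0],[100,16,0,0,0,0,0],[100,16,0,0,0,0,0]]'
python3 - <<'E'
from h import *
s=manip.read_state();q=s['eef_pos'][:2]-C0
print('tcp in caddy',q@U,q@V)
E
```

```text
clock: 8.0
eef_pos: [589.2, 200.6, 10.1]
eef_rot: [3.141, 0.001, 1.395]
wrist_force: [-1.3, -8.5, 7.3]
finger_gap: 94.2
finger_force: 4.4
tcp in caddy -63.70636214678462 -0.8052144875860893
```

```bash
python3 -m crank '[[100,-10,0,0,0,0,0],[100,-25,0,0,0,0,0],[100,-40,0,-10,0,0,0],[100,-50,0,-40,0,0,0],[100,-60,0,-80,0,0,0],[100,-70,0,-120,0,0,0],[100,-90,0,-150,0,0,0],[100,-110,0,-170,0,0,0]]'
python3 - <<'E'
from h import *
plan([422,-362,180],np.radians(33))
E
```

```text
clock: 8.8
eef_pos: [569.7, 91.7, 182.7]
eef_rot: [3.139, -0.001, 1.396]
wrist_force: [-0.6, -0.7, 0.4]
finger_gap: 94.0
finger_force: 0.0
at [569.7  91.7 182.7] [ 3.139e+00 -1.000e-03  1.396e+00] gap 94.0 t 8.8 F [-0.6 -0.7  0.4]
shift [-472.5  -66.4    2. ] turn [ 0.002 -0.002  0.82 ]
```

```bash
python3 -m crank '[[100,-40,-5,0,0,0,0.08],[100,-80,-10,0,0,0,0.16],[100,-120,-16,0,0,0,0.24],[100,-160,-22,0,0,0,0.32],[100,-200,-28,0,0,0,0.4],[100,-230,-32,0,0,0,0.48],[100,-230,-32,0,0,0,0.48],[100,-230,-32,0,0,0,0.48]]'
python3 - <<'E'
from h import *
p,d=snap('top','t3.png');P=cloud('top',d)
for n,b,zs in [('tin',(335,155,390,205),((25,50),(33,40))),('carton',(335,110,362,150),((20,45),(27,34)))]:
  for z in zs:
    r,Q=obj(P,b,*z);print(n,np.round(r[0],1),np.round(r[1],1),round(r[2],1),Q.mean(0).round(1),len(Q))
W=P.reshape(-1,3);w=W[:,:2]-C0;a,b=w@U,w@V
m=(W[:,2]>19)&(W[:,2]<29)&(a>-75)&(a<64)&(abs(b)<73)
L=np.c_[a,b][m].astype(np.float32);print('slab',cv2.minAreaRect(L),np.percentile(L,[1,50,99],axis=0),np.median(W[m][:,2]),m.sum())
c=cv2.resize(cv2.cvtColor(p[85:215,140:395],cv2.COLOR_RGB2BGR),None,fx=3,fy=3,interpolation=2);cv2.imwrite('pics/crop3.png',c)
E
```

```text
clock: 9.6
eef_pos: [497.7, -128.5, 180.0]
eef_rot: [3.141, -0.0, 0.915]
wrist_force: [0.1, -0.0, -0.0]
finger_gap: 94.1
finger_force: 0.0
tin [ 422.7 -362.9] [97.2 64.5] 33.4 [ 421.5 -360.9   35.4] 530
tin [ 421.9 -361.3] [96.8 60.9] 33.6 [ 422.5 -361.3   36. ] 434
carton [ 590.5 -316.5] [52.6 81.9] 83.6 [ 586.8 -317.3   29.2] 339
carton [ 590.7 -316.6] [51.9 81. ] 83.5 [ 587.5 -317.2   30. ] 261
slab ((3.534259796142578, -3.6510848999023438), (120.8464126586914, 135.48541259765625), 0.09189587086439133) [[-55.45098251 -59.9757785 ]
 [  2.93099523  -0.15326728]
 [ 63.13678986  57.52447174]] 24.528610620243224 1105
```

View pics/crop3.png

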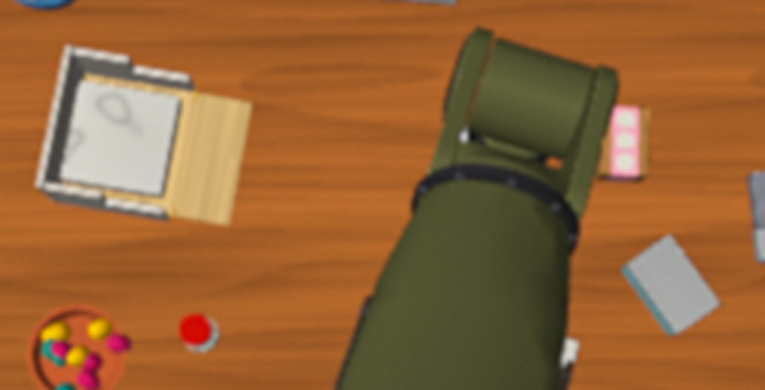

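The crop shows the slab seated in the caddy against the back wall at about (120,140), with the tin at (670,285) unmoved. Next is the tin.

Run:
```python
from h import *
plan([422,-361.3,100],np.radians(33.6))
```

```text
at [ 497.9 -127.8  179.8] [ 3.141 -0.     0.916] gap 93.9 t 9.65 F [0.2 0.3 0.4]
shift [-231.5   81.9   79.8] turn [ 0.   -0.    0.33]
```

```bash
python3 -m crank '[[100,-35,12,10,0,0,0.05],[100,-70,25,20,0,0,0.1],[100,-105,37,30,0,0,0.15],[100,-140,50,40,0,0,0.2],[100,-175,62,55,0,0,0.25],[100,-210,74,70,0,0,0.3],[100,-231.5,82,80,0,0,0.33],[100,-231.5,82,80,0,0,0.33],[100,-231.5,82,80,0,0,0.33]]'
python3 - <<'E'
from h import *
plan([422,-361.3,8],np.radians(33.6))
E
```

```text
clock: 10.55
eef_pos: [422.6, -360.5, 99.5]
eef_rot: [-3.141, -0.0, 0.587]
wrist_force: [0.6, 0.5, -0.3]
finger_gap: 94.0
finger_force: 0.0
at [ 422.6 -360.5   99.5] [-3.141 -0.     0.587] gap 94.0 t 10.55 F [ 0.6  0.5 -0.3]
shift [-1.   0.3 91.5] turn [-0.001 -0.     0.001]
```

```bash
python3 -m crank '[[100,-1,0,25,0,0,0],[100,-1,0,50,0,0,0],[100,-1,0,75,0,0,0],[100,-1,0,88,0,0,0],[100,-1,0,91.5,0,0,0],[50,-1,0,91.5,0,0,0],[50,-1,0,91.5,0,0,0],[50,-1,0,91.5,0,0,0],[50,-1,0,91.5,0,0,0],[50,-1,0,91.5,0,0,0]]' 25
python3 -m crank '[[50,0,0,0,0,0,0],[50,0,0,0,0,0,0],[50,0,0,-5,0,0,0],[50,0,0,-20,0,0,0],[50,0,0,-40,0,0,0],[50,0,0,-70,0,0,0],[50,0,0,-100,0,0,0],[50,0,0,-130,0,0,0],[50,0,0,-150,0,0,0],[50,0,0,-150,0,0,0]]'
```

```text
clock: 11.55
eef_pos: [421.4, -362.0, 8.4]
eef_rot: [3.141, -0.0, 0.586]
wrist_force: [-1.8, 1.9, 3.6]
finger_gap: 59.8
finger_force: 25.0
clock: 12.55
eef_pos: [422.1, -362.7, 161.5]
eef_rot: [3.136, -0.001, 0.586]
wrist_force: [-0.0, -0.1, -3.9]
finger_gap: 59.7
finger_force: 25.0
```

Run:
```python
from h import *
plan([*cad(4,-1),150],A)
```

```text
at [ 422.1 -362.7  161.5] [ 3.136e+00 -1.000e-03  5.860e-01] gap 59.7 t 12.55 F [-0.  -0.1 -3.9]
shift [ 497.6 -425.8    9.8] turn [ 0.005  0.001 -0.807]
```

```bash
python3 -m crank '[[50,10,-8,0,0,0,0],[50,30,-26,0,0,0,-0.05],[50,60,-51,0,0,0,-0.1],[50,90,-77,0,0,0,-0.15],[50,120,-103,0,0,0,-0.2],[50,150,-128,0,0,0,-0.25],[50,180,-154,0,0,0,-0.3],[50,210,-180,0,0,0,-0.35],[50,240,-205,0,0,0,-0.4],[50,270,-231,0,0,0,-0.45]]'
python3 - <<'E'
from h import *
plan([*cad(4,-1),150],A)
E
```

```text
clock: 13.55
eef_pos: [517.8, -17.7, 156.5]
eef_rot: [-3.139, 0.001, 1.038]
wrist_force: [0.9, -1.2, -3.4]
finger_gap: 59.8
finger_force: 25.0
at [517.8 -17.7 156.5] [-3.139e+00  1.000e-03  1.038e+00] gap 59.8 t 13.55 F [ 0.9 -1.2 -3.4]
shift [287.8 -72.7   6.3] turn [-0.002  0.001 -0.355]
```

```bash
python3 -m crank '[[50,38,-10,0,0,0,-0.05],[50,76,-19,0,0,0,-0.1],[50,114,-29,0,0,0,-0.15],[50,152,-38,0,0,0,-0.2],[50,190,-48,0,0,0,-0.25],[50,228,-58,0,0,0,-0.3],[50,260,-66,3,0,0,-0.34],[50,280,-71,6,0,0,-0.355],[50,288,-73,6,0,0,-0.355],[50,288,-73,6,0,0,-0.355]]'
python3 - <<'E'
from h import *
p,d=snap('side','s4.png')
plan([*cad(4,-1),33.5],A)
E
```

```text
clock: 14.55
eef_pos: [601.8, 265.6, 150.5]
eef_rot: [-3.14, 0.001, 1.391]
wrist_force: [-0.1, 0.0, -3.2]
finger_gap: 59.8
finger_force: 25.0
at [602.  264.6 151. ] [-3.140e+00  1.000e-03  1.391e+00] gap 59.9 t 14.6 F [-0.5 -0.9 -3.8]
shift [  2.5  -0.9 117.5] turn [-0.001  0.001 -0.002]
```

View pics/s4.png

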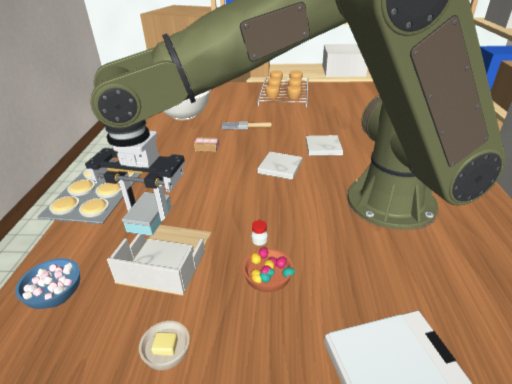

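The side view shows the tin held level above the caddy at (147,212). I'll lower it, then let go once it touches.

```bash
python3 -m crank '[[50,2,-1,15,0,0,0],[50,2,-1,35,0,0,0],[50,2,-1,55,0,0,0],[50,2,-1,75,0,0,0],[50,2,-1,92,0,0,0],[50,2,-1,104,0,0,0],[50,2,-1,110,0,0,0],[50,2,-1,112,0,0,0],[50,2,-1,114,0,0,0],[50,2,-1,114,0,0,0]]'
```

```text
clock: 15.6
eef_pos: [602.3, 267.0, 38.4]
eef_rot: [3.141, -0.0, 1.391]
wrist_force: [0.1, -0.3, -3.3]
finger_gap: 59.9
finger_force: 25.0
```

```bash
python3 -m crank '[[50,0,0,1,0,0,0],[50,0,0,2,0,0,0],[50,0,0,3,0,0,0],[50,0,0,4,0,0,0],[50,0,0,4,0,0,0]]'
python3 -m crank '[[50,0,0,0.5,0,0,0],[50,0,0,1,0,0,0],[50,0,0,1,0,0,0]]'
```

```text
clock: 16.1
eef_pos: [602.0, 267.0, 33.8]
eef_rot: [-3.141, 0.0, 1.391]
wrist_force: [-0.2, 0.2, -3.2]
finger_gap: 59.7
finger_force: 25.0
clock: 16.4
eef_pos: [602.1, 267.0, 33.5]
eef_rot: [3.141, -0.0, 1.391]
wrist_force: [-3.0, -1.3, 3.5]
finger_gap: 59.6
finger_force: 25.0
```

```bash
python3 -m crank '[[66,0,0,0,0,0,0],[72,0,0,0,0,0,0],[80,0,0,0,0,0,0],[80,0,0,0,0,0,0],[80,0,0,0,0,0,0],[80,0,0,-15,0,0,0],[80,0,0,-40,0,0,0],[80,0,0,-70,0,0,0],[80,0,0,-100,0,0,0],[80,0,0,-140,0,0,0]]'
python3 - <<'E'
from h import *
plan([540,60,175],np.radians(90))
E
```

```text
clock: 17.4
eef_pos: [601.5, 266.8, 174.3]
eef_rot: [-3.141, 0.001, 1.391]
wrist_force: [0.4, 0.4, -0.1]
finger_gap: 75.1
finger_force: 0.0
at [601.5 266.8 174.3] [-3.141e+00  1.000e-03  1.391e+00] gap 75.1 t 17.4 F [ 0.4  0.4 -0.1]
shift [-214.4  -23.5   -0.5] turn [-0.001  0.001 -0.18 ]
```

```bash
python3 -m crank '[[80,-36,-4,0,0,0,0.1],[80,-72,-8,0,0,0,0.2],[80,-108,-12,0,0,0,0.3],[80,-144,-16,0,0,0,0.4],[80,-180,-20,0,0,0,0.5],[100,-216,-24,0,0,0,0.6],[100,-252,-28,0,0,0,0.7],[100,-280,-32,0,0,0,0.75],[100,-280,-32,0,0,0,0.75],[100,-280,-32,0,0,0,0.75]]'
python3 - <<'E'
from h import *
p,d=snap('top','t5.png');P=cloud('top',d)
r,Q=obj(P,(330,110,366,155),27,34);print(np.round(r[0],1),np.round(r[1],1),round(r[2],1),len(Q))
W=P.reshape(-1,3);w=W[:,:2]-C0;a,b=w@U,w@V
for n,z0,z1 in(('slab',19,29),('tin',55,68)):
  m=(W[:,2]>z0)&(W[:,2]<z1)&(a>-75)&(a<58)&(abs(b)<66)
  L=np.c_[a,b][m].astype(np.float32);print(n,cv2.minAreaRect(L),np.percentile(L,[1,50,99],axis=0).tolist(),np.median(W[m][:,2]),m.sum())
plan([r[0][0],r[0][1],100],np.radians(-3.1))
E
```

```text
clock: 18.4
eef_pos: [520.6, -3.0, 174.0]
eef_rot: [3.141, -0.001, 0.64]
wrist_force: [0.5, 0.2, 0.2]
finger_gap: 93.7
finger_force: 0.0
[ 590.3 -316.4] [53.5 80.6] 85.5 282
slab ((0.7481307983398438, -1.3717613220214844), (114.1636962890625, 121.02394104003906), 0.423540860414505) [[-55.987369537353516, -60.780655784606935], [-9.253981590270996, 29.416430473327637], [55.79109958648681, 58.34799484252929]] 24.461438163232803 532
tin ((2.84100341796875, -2.450712203979492), (98.1443862915039, 62.023502349853516), 0.12916409969329834) [[-45.40501079559326, -31.752768993377686], [2.0803704261779785, -1.0582829117774963], [49.987376518249505, 28.174668674468993]] 60.81859817036827 512
at [520.7  -2.4 173.8] [ 3.141e+00 -1.000e-03  6.410e-01] gap 93.8 t 18.45 F [-0.5  0.5  0.4]
shift [-132.2  293.1   73.8] turn [ 0.    -0.001  0.695]
```

```bash
python3 -m crank '[[100,-16,36,5,0,0,0.09],[100,-33,73,10,0,0,0.18],[100,-50,110,15,0,0,0.27],[100,-66,146,20,0,0,0.36],[100,-83,183,30,0,0,0.45],[100,-99,220,40,0,0,0.54],[100,-116,256,55,0,0,0.63],[100,-132,293,74,0,0,0.72],[100,-132,293,74,0,0,0.72],[100,-132,293,74,0,0,0.72]]'
python3 - <<'E'
from h import *
plan([590.3,-316.4,6],np.radians(-4.5))
E
```

```text
clock: 19.45
eef_pos: [590.1, -315.9, 98.2]
eef_rot: [-3.141, 0.001, -0.078]
wrist_force: [-0.4, -1.0, 0.0]
finger_gap: 94.0
finger_force: 0.0
at [ 590.1 -315.9   98.2] [-3.141e+00  1.000e-03 -7.800e-02] gap 94.0 t 19.45 F [-0.4 -1.   0. ]
shift [ 0.4  0.6 92.2] turn [-0.001  0.001  0.001]
```

```bash
python3 -m crank '[[100,0,0.5,25,0,0,0],[100,0,0.5,50,0,0,0],[100,0,0.5,75,0,0,0],[100,0,0.5,88,0,0,0],[100,0,0.5,92,0,0,0],[45,0,0.5,92,0,0,0],[45,0,0.5,92,0,0,0],[45,0,0.5,92,0,0,0],[45,0,0.5,92,0,0,0],[45,0,0.5,92,0,0,0]]' 8
python3 -m crank '[[45,0,0,0,0,0,0],[45,0,0,0,0,0,0],[45,0,0,-5,0,0,0],[45,0,0,-20,0,0,0],[45,0,0,-40,0,0,0],[45,0,0,-70,0,0,0],[45,0,0,-100,0,0,0],[45,0,0,-130,0,0,0],[45,0,0,-160,0,0,0],[45,0,0,-160,0,0,0]]'
python3 - <<'E'
from h import *
plan([*cad(2.8,-2),165],A)
E
```

```text
clock: 20.45
eef_pos: [589.9, -317.2, 7.4]
eef_rot: [3.141, -0.001, -0.079]
wrist_force: [-0.7, 1.7, -0.0]
finger_gap: 57.6
finger_force: 0.2
clock: 21.45
eef_pos: [591.1, -317.9, 173.1]
eef_rot: [3.138, -0.007, -0.079]
wrist_force: [-0.5, 0.4, 0.3]
finger_gap: 53.8
finger_force: 8.0
at [ 591.1 -317.9  173.1] [ 3.138 -0.007 -0.079] gap 53.8 t 21.45 F [-0.5  0.4  0.3]
shift [ -35.2 -582.7    5.7] turn [ 0.008 -0.003 -1.472]
```

```bash
python3 -m crank '[[45,-1,-15,0,0,0,-0.05],[45,-3,-50,0,0,0,-0.13],[45,-5,-90,0,0,0,-0.22],[45,-8,-130,0,0,0,-0.32],[45,-10,-170,0,0,0,-0.42],[45,-13,-210,0,0,0,-0.52],[45,-15,-250,0,0,0,-0.62],[45,-18,-290,0,0,0,-0.72],[45,-20,-320,0,0,0,-0.82],[45,-21,-340,0,0,0,-0.9]]'
python3 - <<'E'
from h import *
plan([*cad(2.8,-2),160],A)
E
```

```text
clock: 22.45
eef_pos: [595.3, 25.7, 167.2]
eef_rot: [-3.141, -0.0, 0.826]
wrist_force: [0.1, -0.2, 0.3]
finger_gap: 54.3
finger_force: 8.0
at [595.3  25.7 167.2] [-3.141 -0.     0.826] gap 54.3 t 22.45 F [ 0.1 -0.2  0.3]
shift [ 181.2 -157.6    7.2] turn [-0.    -0.    -0.566]
```

```bash
python3 -m crank '[[45,25,-22,0,0,0,-0.08],[45,52,-45,0,0,0,-0.16],[45,80,-70,0,0,0,-0.25],[45,108,-94,0,0,0,-0.34],[45,136,-118,2,0,0,-0.43],[45,160,-139,4,0,0,-0.5],[45,175,-152,7,0,0,-0.55],[45,181,-157.5,7,0,0,-0.566],[45,181,-157.5,7,0,0,-0.566],[45,181,-157.5,7,0,0,-0.566]]'
python3 - <<'E'
from h import *
p,d=snap('side','s6.png');cv2.imwrite('pics/s6c.png',cv2.resize(cv2.cvtColor(p[110:310,60:260],cv2.COLOR_RGB2BGR),None,fx=3,fy=3))
plan([*cad(2.8,-2),67],A)
E
```

```text
clock: 23.45
eef_pos: [604.1, 262.2, 160.1]
eef_rot: [3.141, 0.0, 1.385]
wrist_force: [-0.2, 0.4, -0.4]
finger_gap: 54.2
finger_force: 8.0
at [604.1 262.  160.2] [3.141 0.    1.385] gap 53.6 t 23.5 F [ 0.2 -0.1 -0.4]
shift [ 3.4 -2.7 93.2] turn [ 0.     0.    -0.008]
```

View pics/s6c.png

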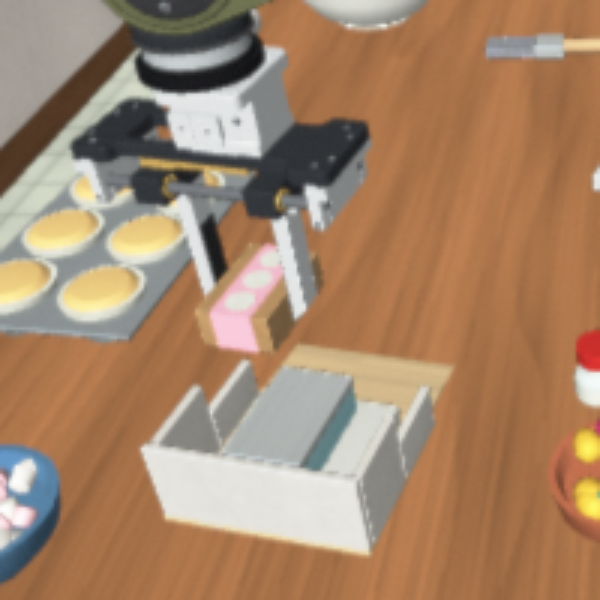

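The crop shows the carton held level at about (255,300), above the tin at (295,415). The tin lies flat on the slab.

```bash
python3 -m crank '[[45,1,-1,12,0,0,0],[45,3,-2,30,0,0,0],[45,3,-2.5,48,0,0,0],[45,3,-2.5,64,0,0,0],[45,3,-2.5,76,0,0,0],[45,3,-2.5,84,0,0,0],[45,3,-2.5,88,0,0,0],[45,3,-2.5,89,0,0,0],[45,3,-2.5,89,0,0,0]]'
python3 -m crank '[[45,0,0,1,0,0,0],[45,0,0,2,0,0,0],[45,0,0,2,0,0,0]]'
```

```text
clock: 24.4
eef_pos: [602.2, 266.8, 71.4]
eef_rot: [3.141, -0.0, 1.387]
wrist_force: [0.0, -0.2, 0.1]
finger_gap: 54.1
finger_force: 8.0
clock: 24.7
eef_pos: [601.9, 266.8, 69.0]
eef_rot: [3.141, -0.0, 1.387]
wrist_force: [1.3, 0.7, -1.0]
finger_gap: 54.2
finger_force: 8.0
```

```bash
python3 -m crank '[[45,0,0,0.5,0,0,0],[45,0,0,1,0,0,0],[45,0,0,1,0,0,0]]'
python3 -m crank '[[45,0,0,0.5,0,0,0],[45,0,0,1,0,0,0],[45,0,0,1,0,0,0]]'
```

```text
clock: 25.0
eef_pos: [602.0, 266.8, 68.3]
eef_rot: [3.141, -0.0, 1.387]
wrist_force: [-1.9, -0.8, 3.4]
finger_gap: 53.8
finger_force: 8.0
clock: 25.3
eef_pos: [602.0, 266.9, 68.1]
eef_rot: [3.141, -0.0, 1.387]
wrist_force: [-4.8, -2.3, 10.0]
finger_gap: 53.9
finger_force: 8.0
```

```bash
python3 -m crank '[[45,0,0,-1,0,0,0],[60,0,0,-1,0,0,0],[66,0,0,-1,0,0,0],[75,0,0,-1,0,0,0],[75,0,0,-1,0,0,0],[75,0,0,-1,0,0,0],[75,0,0,-20,0,0,0],[75,0,0,-50,0,0,0],[75,0,0,-80,0,0,0],[75,0,0,-110,0,0,0]]'
python3 -m crank '[[75,-30,0,0,0,0,0],[75,-70,0,0,0,0,0],[75,-110,0,0,0,0,0],[75,-150,0,0,0,0,0],[75,-190,0,0,0,0,0],[75,-230,0,0,0,0,0],[75,-270,0,0,0,0,0],[75,-290,0,0,0,0,0],[75,-290,0,0,0,0,0],[75,-290,0,0,0,0,0]]'
python3 - <<'E'
from h import *
p,d=snap('top');P=cloud('top',d)
W=P.reshape(-1,3);w=W[:,:2]-C0;a,b=w@U,w@V
for n,z0,z1 in(('slab',19,29),('tin',56,66),('carton',84,100)):
  m=(W[:,2]>z0)&(W[:,2]<z1)&(a>-75)&(a<58)&(abs(b)<66)
  L=np.c_[a,b][m].astype(np.float32);print(n,cv2.minAreaRect(L),np.median(W[m][:,2]),m.sum())
  c=np.linalg.lstsq(np.c_[L,np.ones(len(L))],W[m][:,2],rcond=None)[0];print('slope',c[:2])
p,_=snap('side');cv2.imwrite('pics/s7.png',cv2.resize(cv2.cvtColor(p[180:380,60:310],cv2.COLOR_RGB2BGR),None,fx=3,fy=3))
E
```

```text
clock: 26.3
eef_pos: [601.8, 266.7, 178.1]
eef_rot: [-3.141, 0.0, 1.387]
wrist_force: [0.1, 0.2, 0.8]
finger_gap: 70.5
finger_force: 0.0
clock: 27.3
eef_pos: [549.0, -18.1, 177.1]
eef_rot: [3.141, -0.0, 1.386]
wrist_force: [-0.1, 0.3, -0.8]
finger_gap: 70.3
finger_force: 0.0
slab ((0.42722320556640625, -1.6043663024902344), (114.6590576171875, 120.47301483154297), 0.36059942841529846) 24.44985950053504 491
slope [ 5.48861243e-03 -2.12087776e-05]
tin ((-5.527736663818359, 16.11403465270996), (107.76863098144531, 50.750980377197266), 26.255172729492188) 60.388439687187486 96
slope [ 0.01392044 -0.01805045]
carton ((1.5831031799316406, -1.88507080078125), (54.78253173828125, 81.26091003417969), 89.68641662597656) 90.57516674258525 399
slope [ 0.00243662 -0.01431531]
```

View pics/s7.png

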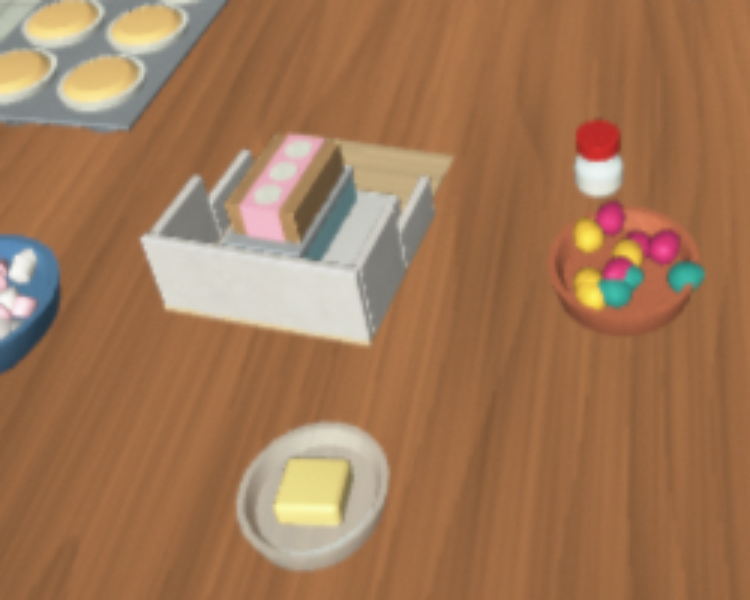

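The picture shows the carton at about (285,190), flat and centred on the tin, with the tin on the slab in the caddy. The bowl, jar and butter dish haven't moved, and the robot is clear of everything.

```bash
python3 -c "
from cell import manip
print(manip.sign_off())"
```

```text
the job is handed in; nothing more can be done
None
```

I packed the caddy and handed the job in at about 27 s, though the sign-off gave no verdict: the slab is against the back wall with the tin flat on it and the carton flat on the tin, centres within a few mm, and I saw no bystander moved (pastry brush not re-checked at the end).

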